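# Warm a cup: clear the warmer, set the selector, start

## Robot

A 6-joint arm with a two-finger parallel gripper is mounted at the origin on a cart in front of the work surface, level with it; the furniture and walls round the work are solid. World frame = base frame: x ahead of the robot, y to its left, z up, the work surface at z = 0. Lengths are in m, angles in rad, forces in N, time in s.
With the tool pointing down it reaches from about 0.3 to 0.875 m from the base axis. Payload 6.4 kg.
Tool frame: the origin (TCP) lies midway between the tips of the shut fingers; the grasp point (between the pads) lies 19 mm behind it; z points along the fingers, y is the line along which they close (so a half turn about z gives the same grasp; the last joint's range is limited). The gripper opens to 85 mm and grips with 20 to 120 N. Pads are 22 mm wide; open, the fingers measure 114 mm over their backs; the gripper's body (76 mm by 85 mm) begins 54 mm behind the grasp point. The pads swing forward as they close: fully open they stand 13 mm farther back than shut.
Start: joints at [-1.417, 0.181, 1.607, -0, 1.354, -0.206], TCP at [0.202, -0.538, 0.231] pointing down, gripper open.
Joint ranges: [-2.99, 2.99], [-0.89, 2.07], [0.3, 2.58], [-1.14, 4.28], [0, 2.63], [-3.12, 3.12]. Speed limits (rad/s): [2.57, 2.57, 3.01, 3.14, 3.14, 3.14].

## Interface

Orientations are given as a unit quaternion [w, x, y, z].
In Python, from bench import get_obs, camera, hand_in gives the robot as it stands.
- The arm moves only by the tool carry_out, never from a script. Its argument "plan" is a list that holds one entry, the list of rows, each a list of 7 numbers: the shift along the world's x, y, z in m, then the turn, a rotation vector about the world's x, y, z in rad, then the opening, from 0 (shut) to 1 (fully open). In form: [[[x, y, z, rx, ry, rz, hand], ...]]. A call has exactly 5 rows; each row is the pose to reach, as a shift and turn from the pose commanded when the call began; what a row does not reach only later rows make up. A row lasts 1/12 s, in which the tool goes at most 41.7 mm and 7.16 degrees, less where a joint would pass 70% of its speed; a pose out of reach is approached as far as the arm can. A call with a gripper value outside its range is refused whole. The fingers move at their own pace and stop on an object; the grip force is fixed at half the most. Time passes only in rows, so rows that repeat a pose let the fingers close, or fill a call up. It gives the time, the measured TCP pose, the force, the opening and the grip force at its end, in the units of the state.
- get_obs(): the state, without advancing time (a new reading comes with each control period).
- camera(name): name is "scene" or "top" or "wrist"; returns a dict with "pixels" (400x640x3 uint8, red, green, blue), "z_map" (400x640 float32, m along the optical axis (not along the pixel's ray), 0 where there is no reading), "camera_matrix" (3x3 intrinsics, pixels), "cam_to_world" (4x4, takes a point from camera to world coordinates). Camera axes: x right, y up, looking along -z (the intrinsics and any distortion apply to the point x, -y, -z); pixel columns grow to the right and rows downward; lengths in m; the calibration is good to about 2 mm. A picture is of the moment at which its call begins.
- hand_in(): hands the job in; it is judged then, once.
The state is a dict: "time_s": time; "q": joint angles; "dq": joint speeds; "joint_efforts": joint torques, N m; "eef_pos": TCP position; "eef_rot": TCP orientation; "wrist_force": force on the tool from outside, world axes, zero at the start; "torque": the same for the moment, N m; "opening": opening from 0.0 (shut) to 1.0 (fully open); "grasp_force": force on a finger pad.
Only numpy, scipy, OpenCV 4.12 (cv2) and the standard library are available. Lean on these libraries where they do the work, as an engineer would, in place of code of your own. Each camera call takes 0.05 s, during which the arm holds its last target. There are 200 camera calls.

## Task

Warm the small dark cup: first clear the biscuit pack off the cup warmer's round plate and lay it squarely on the lid of the wicker box, then set the cup down gently, upright, in the middle of the plate. Then turn the warmer's selector so that its pointer clicks in at the mark with two dots, let go of it, and last press the round start button fully down and release it. Leave everything else on the counter where it is.

Things in the scene. Friction and masses are not known exactly. Their poses are not given: they have to be found in the camera images.
- warmer: Cup warmer: flat aluminium box fixed on the counter, 290 mm deep (x), 180 wide (y), deck 45 high, origin at the centre of its underside; front (-x) with the controls faces the robot. On the deck: round dark plate (124 mm wide, top at 51 mm, centre at x +68, y 0), selector knob at x -78, y -30, round start button at x -78, y +56.
- plate_centre (a point): Centre of the top face of the warming plate, 51 mm above the counter.
- selector (a joint): Angle of the selector knob about the vertical; grows clockwise seen from above. Clicks in at 0 (ring mark, off), 0.7 (one dot), 1.4 (two dots) and 2.1 rad (three dots). At value q the pointer stands 1.05 - q rad counterclockwise from the warmer's +x axis. Starts at the ring or at one dot; takes up to 0.2 N m to leave a click.
- selector_grip (a point): On the selector's axis, at mid height of its black bar, 74 mm above the counter; its x axis runs along the bar to the pointer end. Bar 60 mm long, 16 mm wide, top 87 mm above the counter, standing on a 62 mm wide disc whose top is at 59 mm; a white line on top runs to the pointer end.
- selector_pointer (a point): Pointer end of the selector's white line, on top of the bar, 30 mm from the axis.
- two_dot_mark (a point): Centre of the mark with two dots on the deck (the dots of a mark lie in a row outwards), 48 mm from the selector's axis, in the direction in which the pointer must point.
- start_button (a joint): Travel of the start button in m: 0 up, 0.006 fully down (about 5 N); springs back.
- start_button_top (a point): Centre of the top of the start button, a black disc 30 mm wide in a steel collar (46 mm wide, 57 mm above the counter), its top 67 mm above the counter; presses straight down.
- wicker_box: Flat lidded wicker box, fixed, 209 mm (its x) by 139 mm (its y), 48 mm high, stands left of the warmer; origin at the centre of its underside, the lid is its flat top.
- cookie_pack: Row of round biscuits in a clear bag, 110 g, biscuits 101 mm long (its y), 42 mm wide (its x), 40 mm high, bag ends to 137 mm; origin at the centre of its underside. Lies on the warming plate at the start; grasp across its width.
- cup: Small dark blue-grey espresso cup with one ring handle, 110 g, 51 mm high; origin at foot level, z up. Bowl 63 mm wide at the rim, about 43 mm at the foot, its axis at x 0, y +13.5 mm; handle towards its -y, to y -44 mm. Starts right of the warmer; grasp the bowl across its x.
- cup_mouth (a point): Centre of the cup's mouth, on the bowl's axis at rim height (51 mm above its foot).
- milk_pitcher: Bystander, loose: steel milk jug with a strap handle, 75x103x96 mm, stands at the back left; origin under its centre.
- sugar_canister: Bystander, loose: square canister with a lid, 92x92x120 mm, back left corner; origin under its centre.
- tumbler: Bystander, loose: waisted glass, 59 mm wide, 81 mm high, back right; origin under its centre.
- cinnamon: Bystander, loose: round spice jar, 46 mm wide, 106 mm high, right, behind the cup; origin under its centre.
- teaspoon: Bystander, loose: teaspoon, 130x26x11 mm, lies right of the warmer, towards the back; origin under its centre.
- creamer_pod: Bystander, loose: creamer pod, 37 mm wide, 20 mm high, left of the warmer, behind the wicker box; origin under its centre.
- biscuit_sachet: Bystander, loose: flat wrapped biscuit, 81x51x11 mm, behind the wicker box; origin under its centre.

How it is judged:
By the outcome, as a careful person would: the job done as asked, in the order asked, and still so for the second after the job is handed in, with the robot touching nothing.
It also fails if it takes over 72 s, if anything falls off the work surface, if the arm or the gripper's body presses on something with over 40 N, if the wrist force passes 120 N, or if a joint passes its speed limit or range.

## Working session

There is one attempt and no reset: what is moved stays moved. The work goes in short steps, Python scripts to look and compute and a tool call to move; the robot and the scene stay as the last step left them, time stands still between calls to the robot, and variables do not carry over. Pictures are saved under pics/ and viewed, at most 11 in all, crops included, and the job is handed in when it is done.

Besides the shell and the picture viewer there is one more tool, called after "Call:" by a JSON object that holds its "op" and its "data", one argument or row to a line. carry_out: Moves the arm, as the interface text tells. Its arguments: {"type":"object","properties":{"plan":{"type":"array","items":{"type":"array","items":{"type":"array","items":{"type":"number"}}}}},"required":["plan"]}

```bash
mkdir -p pics; ls; cat > h.py <<'E'
import numpy as np, cv2
from bench import get_obs, camera, hand_in
def cam(n, save=None):
    c=camera(n)
    if save: cv2.imwrite('pics/'+save, c['pixels'][:,:,::-1])
    return c
def ray(c,u,v):
    K=c['camera_matrix'];T=c['cam_to_world']
    d=np.array([(u-K[0,2])/K[0,0],-(v-K[1,2])/K[1,1],-1.])
    return T[:3,3],T[:3,:3]@d
def onz(c,u,v,z):
    o,d=ray(c,u,v); return o+d*(z-o[2])/d[2]
def cloud(c):
    v,u=np.mgrid[:400,:640];K=c['camera_matrix'];T=c['cam_to_world'];z=c['z_map']
    p=np.stack([(u-K[0,2])/K[0,0]*z,-(v-K[1,2])/K[1,1]*z,-z],-1)
    P=p@T[:3,:3].T+T[:3,3]; P[z==0]=np.nan; return P
E
python3 - <<'E'
from h import *
for n in ['top','scene']:
    c=cam(n,n+'1.png'); print(n,c['camera_matrix'].round(1).tolist(),c['cam_to_world'].round(3).tolist(),(c['z_map']>0).mean(), [k for k in c])
o=get_obs();print(o)
E
```

```text
pics
top [[365.0, 0.0, 314.8], [0.0, 365.0, 199.7], [0.0, 0.0, 1.0]] [[0.07, 0.973, -0.218, 0.413], [-0.998, 0.069, -0.012, -0.011], [0.003, 0.218, 0.976, 0.978], [0.0, 0.0, 0.0, 1.0]] 0.99590234375 ['pixels', 'z_map', 'camera_matrix', 'cam_to_world']
scene [[362.7, 0.0, 315.5], [0.0, 362.7, 198.6], [0.0, 0.0, 1.0]] [[-0.995, -0.086, 0.049, 0.631], [0.099, -0.825, 0.556, 0.464], [-0.008, 0.558, 0.83, 0.813], [0.0, 0.0, 0.0, 1.0]] 0.99597265625 ['pixels', 'z_map', 'camera_matrix', 'cam_to_world']
{'time_s': 0.1, 'q': array([-1.41727871e+00,  1.81527210e-01,  1.60794326e+00,  2.08693480e-06,
        1.35380258e+00, -2.06312152e-01]), 'dq': array([-0.00086241, -0.00171686, -0.00411584,  0.00051006,  0.00110807,
        0.00077126]), 'joint_efforts': array([ 2.29186608e-04, -4.45876408e+01, -3.52237916e+01, -1.83516559e-04,
        4.12484194e-03,  3.86323268e-05]), 'eef_pos': array([ 0.20239537, -0.53764663,  0.23042322]), 'eef_rot': array([-8.39878696e-04,  9.83858620e-01,  1.78945549e-01,  2.31948155e-05]), 'wrist_force': array([ 0.48243133, -0.17305852,  0.15794688]), 'torque': array([-0.01294844, -0.01605523, -0.04691665]), 'grasp_force': 0.0, 'opening': 1.001368655716068}
```

View pics/top1.png

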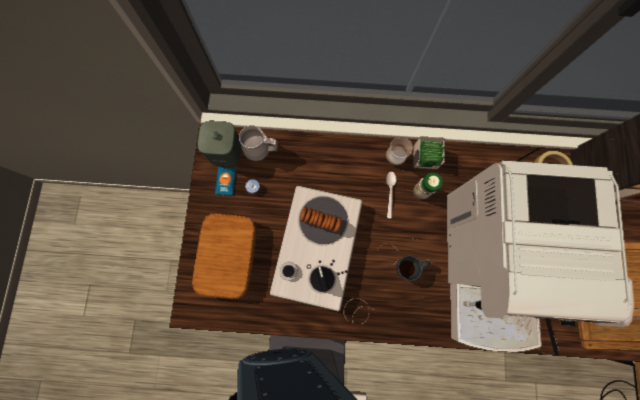

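View pics/scene1.png

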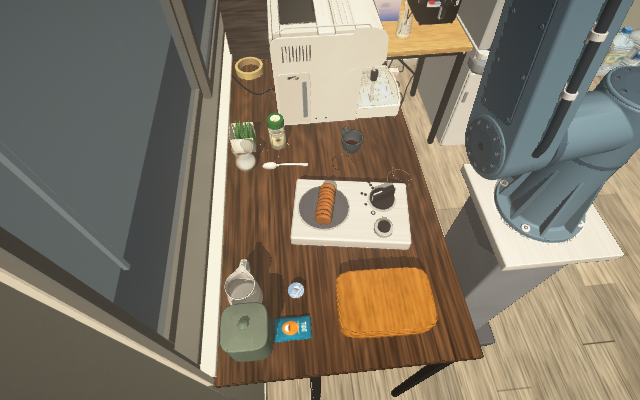

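The top view shows the warmer at about (317,248), with the pack on its plate at (321,220), the knob at (322,279) and the button at (289,271). The wicker box is at (225,256) and the cup at (408,267) with its handle to the right. The scene view agrees: pack (326,203), knob (382,196), button (384,227), cup (351,139). Next I'll measure them from both views.

```bash
cat > m.py <<'E'
from h import *
def rect(P2):
    (c,s,a)=cv2.minAreaRect((P2*1000).astype(np.float32)); b=cv2.boxPoints((c,s,a))
    e=[b[1]-b[0],b[2]-b[1]]; L=max(e,key=np.linalg.norm)
    return np.round(c,1),np.round(s,1),round(np.degrees(np.arctan2(L[1],L[0]))%180,2)
def blob(m,seed):
    n,l=cv2.connectedComponents(m.astype(np.uint8)); return l==l[seed[1],seed[0]]
if __name__=='__main__':
  S={'top':dict(w=(345,250),box=(225,256),pack=(321,220),cup=(403,266),btn=(289,271),knob=(322,283)),
   'scene':dict(w=(350,236),box=(385,300),pack=(326,203),cup=(351,139),btn=(384,227),knob=(384,199))}
  for n in S:
    c=cam(n);P=cloud(c);z=P[...,2];hsv=cv2.cvtColor(c['pixels'],cv2.COLOR_RGB2HSV)
    print(n,'table z',np.nanmedian(z[(abs(P[...,0]-.45)<.25)&(abs(P[...,1])<.35)&(z<.02)]))
    m=blob((abs(z-.045)<.004),S[n]['w']); print(' warmer',rect(P[m][:,:2]),np.median(z[m]))
    m=blob((abs(z-.048)<.006),S[n]['box']); print(' box',rect(P[m][:,:2]),np.median(z[m]))
    h,s,v=[hsv[...,i] for i in range(3)]
    W=(P[...,0]>.2)&(P[...,0]<.8)&(abs(P[...,1])<.4)
    m=blob((z>.057)&(z<.13)&W,S[n]['pack']);q=P[m];print(' pack',rect(q[:,:2]),np.percentile(z[m],[5,95,99]),m.sum())
    mo=m&(h<20)&(s>90);print(' packorange',rect(P[mo][:,:2]),mo.sum(), rect(P[mo&(z>.075)][:,:2]))
    m=blob((z>.012)&(z<.13)&W,S[n]['cup']);q=P[m];print(' cup',rect(q[:,:2]),np.percentile(z[m],[5,95,99]),m.sum())
    mr=m&(z>.045);print(' cuprim',mr.sum(),cv2.minEnclosingCircle((P[mr][:,:2]*1000).astype(np.float32)),rect(P[mr][:,:2]))
    m=blob((z>.062)&(z<.13)&W,S[n]['btn']);print(' btn',rect(P[m][:,:2]),np.median(z[m]),m.sum())
    m=blob((z>.075)&(z<.13)&W,S[n]['knob']);print(' knob',rect(P[m][:,:2]),np.median(z[m]),m.sum())
E
python3 m.py
python3 - <<'E'
import cv2,numpy as np
a=cv2.imread('pics/top1.png')[180:312,262:442];b=cv2.imread('pics/scene1.png')[120:255,270:450]
f=lambda x:cv2.resize(x,(790,290*2//2),interpolation=cv2.INTER_CUBIC)
a=cv2.resize(a,None,fx=2.2,fy=2.2,interpolation=2);b=cv2.resize(b,a.shape[1::-1],interpolation=2)
cv2.imwrite('pics/crop.png',np.hstack([a,b]))
E
```

```text
top table z -0.0008513075878068266
 warmer (array([502.9, -12.3]), array([178.8, 288.7]), np.float32(171.22)) 0.04422546391174331
 box (array([463.9, 222.2]), array([138.2, 208.2]), np.float32(178.34)) 0.046719705772637954
 pack (array([566.7, -16.6]), array([100.3,  39.1]), np.float32(77.28)) [0.07143326 0.09093421 0.09203901] 586
 packorange (array([566.7, -16.6]), array([100.1,  39.1]), np.float32(77.28)) 585 (array([566.7, -16.6]), array([100.1,  39.1]), np.float32(77.28))
 cup (array([ 470.3, -253.3]), array([61.6, 78.5]), np.float32(138.41)) [0.01302232 0.05104377 0.05225054] 542
 cuprim 154 ((468.3332824707031, -256.7455139160156), 40.416114807128906) (array([ 462.3, -252.8]), array([71.9, 62.3]), np.float32(71.09))
 btn (array([434.6,  55. ]), array([26.6, 27.3]), np.float32(94.46)) 0.06585485858870799 117
 knob (array([421.8, -29.8]), array([60.3, 15.9]), np.float32(18.88)) 0.08567449567186325 171
scene table z -0.00016680500413035482
 warmer (array([502.2, -11. ]), array([180.6, 288.9]), np.float32(170.92)) 0.04491826190174697
 box (array([462.2, 223.2]), array([139.1, 209. ]), np.float32(178.16)) 0.047567542835729004
 pack (array([565.9, -15.1]), array([102. ,  40.5]), np.float32(76.42)) [0.07014467 0.09139531 0.09228534] 629
 packorange (array([565.9, -15.1]), array([102. ,  40.5]), np.float32(76.42)) 623 (array([565.6, -15.3]), array([101.2,  39.7]), np.float32(74.62))
 cup (array([ 460.9, -253.6]), array([78. , 60.9]), np.float32(76.85)) [0.01532434 0.0509856  0.05321829] 423
 cuprim 113 ((467.52606201171875, -252.58262634277344), 38.803871154785156) (array([ 461.4, -249.4]), array([68.7, 61.7]), np.float32(71.61))
 btn (array([433.8,  56.6]), array([28.1, 28.5]), np.float32(130.23)) 0.06670983482791193 115
 knob (array([-885.3, -414.1]), array([3588.2, 1199.8]), np.float32(36.65)) nan 251033
```

View pics/crop.png

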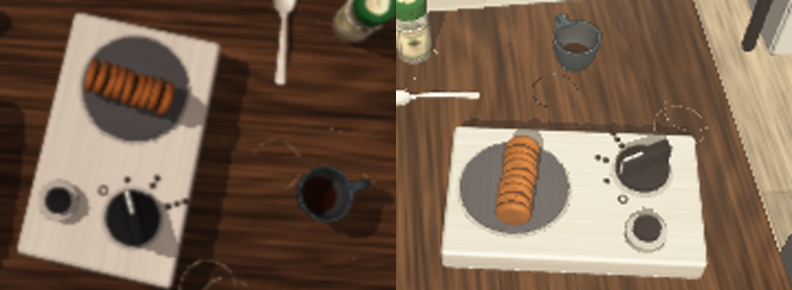

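The crops show the pointer at the one-dot mark, just left of straight up. The two-dot mark lies up and to the right of it, and the cup's handle points to -y and slightly +x. I'll refine the cup, pointer and mark positions and check how close the coffee machine is.

```bash
cat > m2.py <<'E'
from m import *
from scipy.optimize import least_squares
for n,seed in [('top',(403,266)),('scene',(351,139))]:
    c=cam(n);P=cloud(c);z=P[...,2];hsv=cv2.cvtColor(c['pixels'],cv2.COLOR_RGB2HSV);V=hsv[...,2].astype(int)
    W=(P[...,0]>.2)&(P[...,0]<.8)&(abs(P[...,1])<.4)
    m=blob((z>.012)&(z<.07)&W,seed); Q=P[m&(z>.044)][:,:2]*1000
    f=lambda p:np.hypot(Q[:,0]-p[0],Q[:,1]-p[1])-30.5
    r=least_squares(f,[455,-245],loss='soft_l1',f_scale=1.5).x
    A=P[m][:,:2]*1000;far=A[np.hypot(*(A-r).T)>37]; d=far.mean(0)-r
    print(n,'cup axis',r.round(1),'handle dir',np.degrees(np.arctan2(d[1],d[0])).round(1),len(far),np.hypot(*(far-r).T).max(), np.abs(f(r)).mean())
    k=np.array([.421,-.0295]); d=np.hypot(P[...,0]-k[0],P[...,1]-k[1])
    m=(d<.034)&(z>.08)&(V>120);q=P[m][:,:2]-k;print('white line',m.sum(),np.degrees(np.arctan2(*q.mean(0)[::-1])),np.hypot(*q.T).max())
    m=(d>.037)&(d<.060)&(abs(z-.045)<.004)&(V<110)
    a=np.degrees(np.arctan2(P[...,1]-k[1],P[...,0]-k[0]))[m];print('marks',np.histogram(a,bins=np.arange(-90,91,10)))
    g=(z>.05)&(z<.9)&(P[...,1]<-.3)&(P[...,1]>-1)&(P[...,0]>.2)&(P[...,0]<.62);q=P[g]
    print('machine',np.percentile(q,[1,99],axis=0).round(3).tolist())
E
python3 m2.py
```

```text
top cup axis [ 805.1 -192.5] handle dir 127.7 238410 1946.7135572276698 365.70236916718295
white line 25 16.12484512137024 0.03077631075542136
marks (array([0, 3, 5, 0, 0, 3, 3, 0, 0, 2, 2, 0, 0, 0, 0, 0, 0, 0]), array([-90, -80, -70, -60, -50, -40, -30, -20, -10,   0,  10,  20,  30,
        40,  50,  60,  70,  80,  90]))
machine [[0.315, -0.573, 0.05], [0.617, -0.354, 0.319]]
scene cup axis [ 462.6 -246.7] handle dir -70.6 19 55.362185572784895 2.1942300816635214
white line 17 22.165352759238893 0.02991917958910295
marks (array([0, 5, 3, 0, 0, 2, 4, 0, 0, 1, 2, 0, 0, 1, 0, 0, 0, 0]), array([-90, -80, -70, -60, -50, -40, -30, -20, -10,   0,  10,  20,  30,
        40,  50,  60,  70,  80,  90]))
machine [[0.305, -0.517, 0.05], [0.618, -0.352, 0.318]]
```

Call:
{"op": "carry_out", "data": {
  "plan": [
    [[0,0.035,0,0,0,0.1,1],[0,0.075,0,0,0,0.2,1],[0,0.115,0,0,0,0.32,1],[0,0.155,0,0,0,0.44,1],[0,0.195,0,0,0,0.56,1]]
  ]
}}

```text
time_s: 0.72
eef_pos: [0.2023, -0.3413, 0.2308]
eef_rot: [-0.0, 0.895, 0.446, 0.0]
wrist_force: [1.0, 1.0, 0.9]
opening: 0.997
grasp_force: 0.0
```

Call:
{"op": "carry_out", "data": {
  "plan": [
    [[0.03,0.027,0,0,0,0.12,1],[0.06,0.054,0,0,0,0.24,1],[0.09,0.081,0,0,0,0.34,1],[0.12,0.108,0,0,0,0.425,1],[0.15,0.135,0,0,0,0.425,1]]
  ]
}}

```text
time_s: 1.13
eef_pos: [0.3536, -0.2067, 0.2318]
eef_rot: [0.001, 0.781, 0.624, 0.0]
wrist_force: [0.2, -1.3, -0.6]
opening: 0.999
grasp_force: 0.0
```

Call:
{"op": "carry_out", "data": {
  "plan": [
    [[0.02,0.03,0,0,0,0,1],[0.04,0.06,0,0,0,0,1],[0.06,0.09,0,0,0,0,1],[0.07,0.12,0,0,0,0,1],[0.07,0.13,0,0,0,0,1]]
  ]
}}

```text
time_s: 1.55
eef_pos: [0.4236, -0.0748, 0.2313]
eef_rot: [-0.0, 0.781, 0.624, 0.001]
wrist_force: [0.4, 0.9, -0.8]
opening: 1.0
grasp_force: 0.0
```

```bash
python3 - <<'E'
from h import *
c=cam('wrist','w1.png');o=get_obs();print(o['eef_pos'],o['eef_rot'],o['wrist_force']);print(c['camera_matrix'],c['cam_to_world'].round(3))
c=cam('top','t2.png')
E
```

```text
[ 0.42265309 -0.07472362  0.23113373] [-6.62138711e-04  7.80988138e-01  6.24545444e-01  2.80313797e-04] [-1.58851698  1.17332125  0.24538719]
[[339.9830222    0.         321.41529782]
 [  0.         339.9830222  197.16595063]
 [  0.           0.           1.        ]] [[ 0.975  0.21   0.069  0.44 ]
 [-0.221  0.926  0.306  0.005]
 [ 0.001 -0.314  0.95   0.374]
 [ 0.     0.     0.     1.   ]]
```

View pics/w1.png

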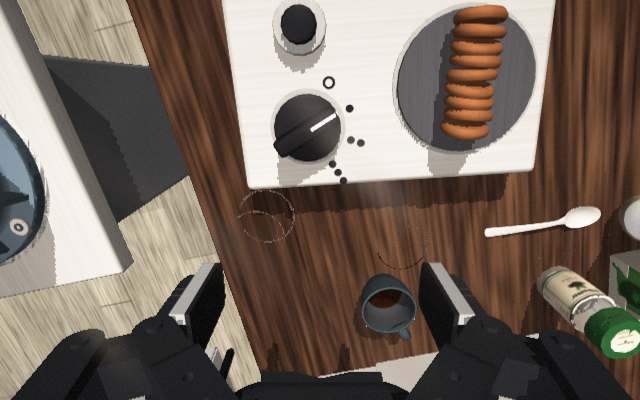

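The wrist view shows the pack at (474,72) on the plate (467,78), the knob at (307,128) with its white line towards the single dot (350,108), the two dots at (356,141) and the cup at (390,305). I'll measure again from here as an independent third view.

```bash
cat > m3.py <<'E'
from m import *
from scipy.optimize import least_squares
c=cam('wrist');P=cloud(c);z=P[...,2];hsv=cv2.cvtColor(c['pixels'],cv2.COLOR_RGB2HSV);h,s,V=[hsv[...,i].astype(int) for i in range(3)]
k=np.array([.421,-.0295])
for cam_,c in [('wrist',c),('top',cam('top'))]:
    P=cloud(c);z=P[...,2];hsv=cv2.cvtColor(c['pixels'],cv2.COLOR_RGB2HSV);h,s,V=[hsv[...,i].astype(int) for i in range(3)]
    d=np.hypot(P[...,0]-k[0],P[...,1]-k[1])
    m=(d<.034)&(z>.082)&(z<.09);
    if m.sum()>50:
        print(cam_,'bar',rect(P[m][:,:2]),m.sum());w=m&(V>120);q=P[w][:,:2]-k;print('line',w.sum(),np.degrees(np.arctan2(*q.mean(0)[::-1])),cv2.fitLine((P[w][:,:2]*1e3).astype(np.float32),2,0,.1,.1).ravel())
    m=(np.hypot(P[...,0]-.567,P[...,1]+.016)<.09)&(z>.058)&(z<.1)&(h<20)&(s>90)
    print('pack',m.sum(),rect(P[m][:,:2]),rect(P[m&(z>.07)][:,:2]),np.percentile(z[m],99))
    m=(np.hypot(P[...,0]-.567,P[...,1]+.016)<.09)&(abs(z-.051)<.002)&(V<130)
    print('plate',m.sum(),rect(P[m][:,:2]))
    m=(np.hypot(P[...,0]-.465,P[...,1]+.25)<.055)&(z>.043)&(z<.056)
    Q=P[m][:,:2]*1000
    if len(Q)>20:
        f=lambda p:np.hypot(Q[:,0]-p[0],Q[:,1]-p[1])-p[2]
        r=least_squares(f,[460,-247,30],loss='soft_l1',f_scale=1.).x
        m=(np.hypot(P[...,0]-.465,P[...,1]+.25)<.065)&(z>.015)&(z<.056);A=P[m][:,:2]*1000;far=A[np.hypot(*(A-r[:2]).T)>36];e=far.mean(0)-r[:2]
        print('cup',r.round(1),len(Q),np.abs(f(r)).mean(),'handle',np.degrees(np.arctan2(e[1],e[0])),len(far),'ztop',np.percentile(z[m],98))
E
python3 m3.py
```

```text
wrist bar (array([419.6, -29.9]), array([60.3, 16.2]), np.float32(19.44)) 1362
line 162 20.636136822024177 [ 9.4003624e-01  3.4107453e-01  4.3407886e+02 -2.4574558e+01]
pack 6308 (array([563.6, -16.7]), array([100.2,  39.8]), np.float32(75.86)) (array([563.6, -16.7]), array([100.2,  39.8]), np.float32(75.86)) 0.09249081932835775
plate 9131 (array([567. , -24.2]), array([120.2, 122.9]), np.float32(154.67))
cup [ 461.3 -247.    29.5] 915 2.08701778447968 handle -71.54186792345845 98 ztop 0.051876251627893534
pack 561 (array([566.9, -16.4]), array([99.3, 39.2]), np.float32(77.39)) (array([566.9, -16.4]), array([99.3, 39.2]), np.float32(77.39)) 0.09222811285604675
plate 721 (array([575.4, -15.7]), array([103.9, 122.5]), np.float32(145.36))
```

```bash
python3 - <<'E'
from m import *
c=cam('wrist');P=cloud(c);z=P[...,2]
k=np.array([.4205,-.0297])
for n,(u,v) in dict(ring=(329,82),one=(350,108),two=(351,140),two2=(361,143),t3=(338,172)).items():
    d=onz(c,u,v,.045)[:2]-k;print(n,d.round(4),np.degrees(np.arctan2(d[1],d[0])),np.hypot(*d))
m=blob((abs(z-.045)<.004)&(P[...,0]>.3),(390,165));print(rect(P[m][:,:2]))
E
```

```text
ring [0.0263 0.0308] 49.5404264680036 0.04049642285665651
one [0.0405 0.0038] 5.421430468312481 0.04065189185132364
two [ 0.0355 -0.0258] -35.987960079523184 0.043845051331601444
two2 [ 0.0443 -0.0308] -34.76205923031289 0.05398336186360965
t3 [ 0.0166 -0.0541] -72.93702260731862 0.05654427812698989
(array([499.9, -18.3]), array([167.4, 288.9]), np.float32(170.95))
```

Call:
{"op": "carry_out", "data": {
  "plan": [
    [[0.036,0.015,-0.01,0,0,-0.015,1],[0.072,0.03,-0.025,0,0,-0.015,1],[0.108,0.045,-0.05,0,0,-0.015,1],[0.142,0.059,-0.07,0,0,-0.015,1],[0.142,0.059,-0.1,0,0,-0.015,1]]
  ]
}}

```text
time_s: 2.22
eef_pos: [0.5707, -0.0202, 0.1329]
eef_rot: [0.003, 0.787, 0.617, 0.003]
wrist_force: [-0.0, -0.1, 0.5]
opening: 0.996
grasp_force: 0.0
```

```bash
python3 - <<'E'
from m import *
c=cam('wrist','w2.png');o=get_obs();print(o['eef_pos'],o['eef_rot'],o['wrist_force'])
P=cloud(c);z=P[...,2];hsv=cv2.cvtColor(c['pixels'],cv2.COLOR_RGB2HSV);h,s,V=[hsv[...,i].astype(int) for i in range(3)]
m=(np.hypot(P[...,0]-.567,P[...,1]+.016)<.09)&(z>.058)&(z<.1)&(h<20)&(s>90)
print('pack',m.sum(),rect(P[m][:,:2]),np.percentile(z[m],99))
E
```

```text
[ 0.56400857 -0.01952216  0.12416783] [-0.00231959  0.78729524  0.61656946 -0.0017101 ] [-4.84460426 -0.45009728 -4.98527681]
pack 9435 (array([564.9, -15.8]), array([99.5, 41.4]), np.float32(76.81)) 0.09208663371373614
```

View pics/w2.png

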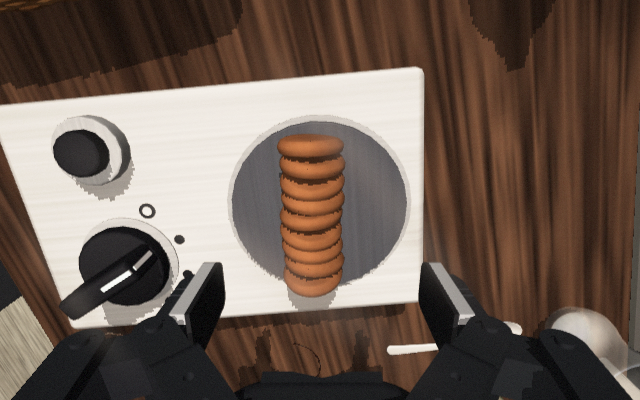

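The wrist view shows the pack centred between the fingers at (312,215), with both tips clear of the plate's surroundings. Now I'll descend.

Call:
{"op": "carry_out", "data": {
  "plan": [
    [[0.001,0.003,-0.02,0,0,0,1],[0.001,0.003,-0.04,0,0,0,1],[0.001,0.003,-0.06,0,0,0,1],[0.001,0.003,-0.074,0,0,0,1],[0.001,0.003,-0.074,0,0,0,1]]
  ]
}}

```text
time_s: 2.68
eef_pos: [0.5626, -0.0176, 0.0544]
eef_rot: [-0.002, 0.788, 0.616, -0.002]
wrist_force: [0.3, 1.3, -0.3]
opening: 1.002
grasp_force: 0.0
```

Call:
{"op": "carry_out", "data": {
  "plan": [
    [[0,0,0,0,0,0,0.75],[0,0,0,0,0,0,0.55],[0,0,0,0,0,0,0.4],[0,0,0,0,0,0,0.3],[0,0,0,0,0,0,0.3]]
  ]
}}

```text
time_s: 3.1
eef_pos: [0.567, -0.017, 0.0596]
eef_rot: [0.002, 0.787, 0.617, 0.001]
wrist_force: [-0.7, -0.9, 6.0]
opening: 0.554
grasp_force: 61.9
```

Call:
{"op": "carry_out", "data": {
  "plan": [
    [[0,0,0.015,0,0,0,0.3],[0,0,0.04,0,0,0,0.3],[0,0,0.07,0,0,0,0.3],[0,0,0.09,0,0,0,0.3],[0,0,0.09,0,0,0,0.3]]
  ]
}}

```text
time_s: 3.52
eef_pos: [0.5691, -0.017, 0.1536]
eef_rot: [0.004, 0.787, 0.617, 0.003]
wrist_force: [1.6, -1.3, 0.2]
opening: 0.549
grasp_force: 62.2
```

Call:
{"op": "carry_out", "data": {
  "plan": [
    [[-0.01,0.024,0,0,0,-0.12,0.3],[-0.02,0.048,0,0,0,-0.24,0.3],[-0.03,0.072,0,0,0,-0.36,0.3],[-0.04,0.096,0,0,0,-0.48,0.3],[-0.05,0.12,0,0,0,-0.6,0.3]]
  ]
}}

```text
time_s: 3.93
eef_pos: [0.5146, 0.1047, 0.1472]
eef_rot: [-0.0, 0.935, 0.354, 0.0]
wrist_force: [-0.4, 0.2, -1.3]
opening: 0.55
grasp_force: 62.2
```

Call:
{"op": "carry_out", "data": {
  "plan": [
    [[-0.01,0.024,0,0,0,-0.12,0.3],[-0.02,0.048,0,0,0,-0.24,0.3],[-0.03,0.072,0,0,0,-0.36,0.3],[-0.04,0.096,0,0,0,-0.48,0.3],[-0.05,0.12,0,0,0,-0.6,0.3]]
  ]
}}

```text
time_s: 4.35
eef_pos: [0.4646, 0.2248, 0.1472]
eef_rot: [0.0, 0.998, 0.062, 0.0]
wrist_force: [0.5, 0.3, -0.6]
opening: 0.548
grasp_force: 62.1
```

Call:
{"op": "carry_out", "data": {
  "plan": [
    [[0,0,0,0,0,-0.08,0.3],[0,0,0,0,0,-0.16,0.3],[0,0,0,0,0,-0.16,0.3],[0,0,0,0,0,-0.16,0.3],[0,0,0,0,0,-0.16,0.3]]
  ]
}}

```text
time_s: 4.77
eef_pos: [0.4655, 0.2236, 0.1472]
eef_rot: [0.0, 1.0, -0.014, -0.0]
wrist_force: [0.0, 0.3, -0.3]
opening: 0.554
grasp_force: 62.2
```

```bash
python3 - <<'E'
from m import *
o=get_obs();print(o['eef_pos'],o['eef_rot'],o['wrist_force'],o['opening'],o['q'])
c=cam('wrist','w3.png')
for n in ['top','scene']:
    c=cam(n,n+'3.png');P=cloud(c);z=P[...,2];hsv=cv2.cvtColor(c['pixels'],cv2.COLOR_RGB2HSV);h,s,V=[hsv[...,i].astype(int) for i in range(3)]
    m=(np.hypot(P[...,0]-.463,P[...,1]-.223)<.1)&(z>.07)&(z<.3)&(h<20)&(s>120)
    print('pack',m.sum(),rect(P[m][:,:2]),np.percentile(z[m],[2,98]))
o=get_obs();print(o['eef_pos'])
a=cv2.imread('pics/w3.png');b=cv2.imread('pics/scene3.png');cv2.imwrite('pics/c3.png',np.hstack([cv2.resize(a,(400,250)),cv2.resize(b,(400,250))]))
E
```

```text
[0.46548079 0.2235543  0.14722906] [ 1.92048587e-05  9.99899827e-01 -1.41540278e-02 -1.64153923e-06] [ 0.00216499  0.28811378 -0.32580674] 0.5536529882310771 [ 2.17606028e-01  1.44973570e-01  1.82983987e+00 -3.98356967e-05
  1.16679123e+00  1.81672702e+00]
pack 457 (array([466.9, 197.8]), array([100.4,  83.2]), np.float32(0.84)) [0.15417811 0.28240104]
pack 676 (array([473.6, 241.8]), array([ 78.8, 101.3]), np.float32(157.84)) [0.15383744 0.19666673]
[0.46556145 0.22348992 0.14723415]
```

View pics/c3.png

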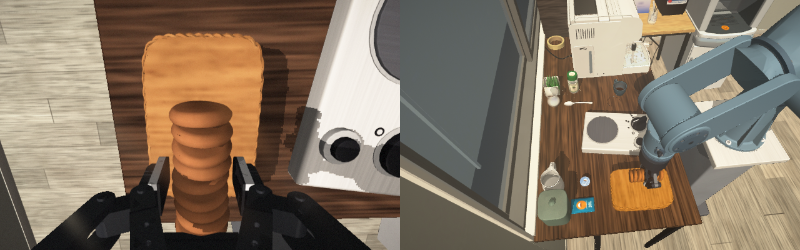

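The wrist view shows the pack held level over the lid and lined up with the box's long side. The scene view shows the plate clear. Next I'll measure the held pack's top and position with the wrist camera.

```bash
python3 - <<'E'
from m import *
c=cam('wrist');P=cloud(c);z=P[...,2];hsv=cv2.cvtColor(c['pixels'],cv2.COLOR_RGB2HSV);h,s,V=[hsv[...,i].astype(int) for i in range(3)]
m=(z>.13)&(z<.25)&(h<20)&(s>90)&(V>40)&(np.hypot(P[...,0]-.463,P[...,1]-.223)<.1)
q=P[m];print(m.sum(),np.percentile(z[m],[1,50,90,95,99]),rect(q[:,:2]))
for x0 in np.arange(.42,.53,.015):
    w=q[abs(q[:,0]-x0)<.0075]
    if len(w)>20: print(round(x0,3),len(w),w[:,2].max().round(4),w[:,1].min().round(4),w[:,1].max().round(4))
m=(abs(z-.048)<.006)&(np.hypot(P[...,0]-.463,P[...,1]-.223)<.14)&(h<25)&(s>90);print('lid z',np.median(z[m]),P[m].max(0),P[m].min(0))
E
```

```text
19653 [0.15243451 0.17462676 0.17853531 0.17899472 0.17971107] (array([466.4, 224.5]), array([83.2, 96.3]), np.float32(142.64))
0.42 433 0.1743 0.2057 0.2454
0.435 1792 0.1802 0.2036 0.2432
0.45 3527 0.1868 0.2006 0.2481
0.465 2425 0.1925 0.1813 0.2611
0.48 3727 0.2221 0.1654 0.2608
0.495 3887 0.1811 0.2025 0.2426
0.51 3862 0.1808 0.203 0.2432
lid z 0.047852477904891985 [0.56632364 0.29284348 0.05064264] [0.35727644 0.15169533 0.043005  ]
```

Call:
{"op": "carry_out", "data": {
  "plan": [
    [[-0.003,-0.001,-0.025,0,0,0,0.3],[-0.003,-0.001,-0.05,0,0,0,0.3],[-0.003,-0.001,-0.07,0,0,0,0.3],[-0.003,-0.001,-0.082,0,0,0,0.3],[-0.003,-0.001,-0.082,0,0,0,0.3]]
  ]
}}

```text
time_s: 5.38
eef_pos: [0.4602, 0.222, 0.0624]
eef_rot: [0.001, 1.0, -0.015, -0.003]
wrist_force: [-1.3, -0.3, -1.4]
opening: 0.55
grasp_force: 62.2
```

Call:
{"op": "carry_out", "data": {
  "plan": [
    [[0,0,-0.003,0,0,0,0.3],[0,0,-0.006,0,0,0,0.3],[0,0,-0.008,0,0,0,0.3],[0,0,-0.009,0,0,0,0.3],[0,0,-0.009,0,0,0,0.3]]
  ]
}}

```text
time_s: 5.8
eef_pos: [0.4628, 0.2229, 0.0567]
eef_rot: [-0.0, 1.0, -0.015, 0.0]
wrist_force: [0.2, 0.3, -0.5]
opening: 0.552
grasp_force: 62.2
```

Call:
{"op": "carry_out", "data": {
  "plan": [
    [[0,0,-0.001,0,0,0,0.3],[0,0,-0.0015,0,0,0,0.3],[0,0,-0.0015,0,0,0,0.58],[0,0,-0.0015,0,0,0,0.65],[0,0,-0.0015,0,0,0,0.85]]
  ]
}}

```text
time_s: 6.22
eef_pos: [0.4627, 0.2229, 0.0551]
eef_rot: [-0.0, 1.0, -0.015, 0.0]
wrist_force: [0.6, 0.1, 0.5]
opening: 0.771
grasp_force: 0.0
```

Call:
{"op": "carry_out", "data": {
  "plan": [
    [[0,0,0,0,0,0,0.9],[0,0,0.015,0,0,0,0.9],[0,0,0.035,0,0,0,0.9],[0,0,0.07,0,0,0,0.9],[0,0,0.11,0,0,0,1]]
  ]
}}

```text
time_s: 6.63
eef_pos: [0.4606, 0.2223, 0.1639]
eef_rot: [0.001, 1.0, -0.015, -0.002]
wrist_force: [1.2, 0.6, -0.2]
opening: 0.995
grasp_force: 0.0
```

Call:
{"op": "carry_out", "data": {
  "plan": [
    [[0,-0.035,0.01,0,0,0.12,1],[0,-0.07,0.02,0,0,0.24,1],[0,-0.105,0.03,0,0,0.36,1],[0,-0.14,0.03,0,0,0.48,1],[0,-0.175,0.03,0,0,0.6,1]]
  ]
}}

```text
time_s: 7.05
eef_pos: [0.463, 0.0519, 0.1958]
eef_rot: [0.0, 0.965, 0.264, 0.001]
wrist_force: [0.2, -0.1, -0.0]
opening: 0.999
grasp_force: 0.0
```

Call:
{"op": "carry_out", "data": {
  "plan": [
    [[0,-0.035,0,0,0,0.12,1],[0,-0.07,0,0,0,0.24,1],[0,-0.105,0,0,0,0.36,1],[0,-0.14,0,0,0,0.48,1],[0,-0.175,0,0,0,0.6,1]]
  ]
}}

```text
time_s: 7.47
eef_pos: [0.4625, -0.1197, 0.1948]
eef_rot: [0.0, 0.855, 0.519, 0.0]
wrist_force: [0.5, -0.1, 0.8]
opening: 1.0
grasp_force: 0.0
```

Call:
{"op": "carry_out", "data": {
  "plan": [
    [[0,-0.025,0,0,0,0.12,1],[0,-0.05,0,0,0,0.24,1],[0,-0.08,0,0,0,0.36,1],[0,-0.1,0,0,0,0.48,1],[0,-0.1,0,0,0,0.6,1]]
  ]
}}

```text
time_s: 7.88
eef_pos: [0.4627, -0.222, 0.1948]
eef_rot: [0.001, 0.664, 0.747, -0.001]
wrist_force: [-0.4, -0.3, 0.1]
opening: 0.998
grasp_force: 0.0
```

Call:
{"op": "carry_out", "data": {
  "plan": [
    [[0,0,0,0,0,0.12,1],[0,0,0,0,0,0.13,1],[0,0,0,0,0,0.13,1],[0,0,0,0,0,0.13,1],[0,0,0,0,0,0.13,1]]
  ]
}}

```text
time_s: 8.3
eef_pos: [0.4629, -0.2177, 0.1948]
eef_rot: [0.0, 0.616, 0.788, 0.0]
wrist_force: [-0.1, 0.2, 0.1]
opening: 1.003
grasp_force: 0.0
```

```bash
cat > m4.py <<'E'
from m import *
from scipy.optimize import least_squares
o=get_obs();print(o['eef_pos'],o['eef_rot'])
R=o['eef_rot'];print('tool y deg',np.degrees(np.arctan2(2*R[2]**2-1,2*R[1]*R[2])))
for n in ['wrist','top','scene']:
    c=cam(n,n+'4.png');P=cloud(c);z=P[...,2];g=cv2.cvtColor(c['pixels'],cv2.COLOR_RGB2HSV)
    m=(np.hypot(P[...,0]-.465,P[...,1]+.25)<.06)&(z>.047)&(z<.056)
    Q=P[m][:,:2]*1000
    if len(Q)<25: print(n,len(Q)); continue
    f=lambda p:np.clip(np.hypot(Q[:,0]-p[0],Q[:,1]-p[1])-p[2],-8,8)
    r=least_squares(f,[462,-247,30.5],loss='soft_l1',f_scale=1.,bounds=([440,-270,28],[485,-220,32])).x
    m=(np.hypot(P[...,0]-.465,P[...,1]+.25)<.065)&(z>.012)&(z<.056);A=P[m][:,:2]*1000;far=A[np.hypot(*(A-r[:2]).T)>37];e=far.mean(0)-r[:2]
    print(n,'cup',r.round(1),len(Q),np.abs(f(r)).mean(),'handle',np.degrees(np.arctan2(e[1],e[0])),len(far),'ztop',np.percentile(z[m],98))
    # pack on lid
    if n!='wrist':
        h,s=g[...,0],g[...,1]
        m=(np.hypot(P[...,0]-.463,P[...,1]-.223)<.1)&(z>.058)&(z<.1)
        print('  pack',rect(P[m][:,:2]),np.percentile(z[m],98))
E
python3 m4.py
```

```text
[ 0.4629009  -0.21773625  0.19477246] [9.11052958e-07 6.16033897e-01 7.87719644e-01 3.55263859e-06]
tool y deg 13.945832910354165
wrist cup [ 461.4 -247.3   29.5] 998 1.9005446088728535 handle -72.30020889143518 143 ztop 0.05204987512962546
top cup [ 464.2 -248.2   30. ] 27 0.8741480039481572 handle nan 0 ztop 0.05138151454725945
  pack (array([464.1, 223.2]), array([ 41. , 100.2]), np.float32(179.64)) 0.08869617805168169
scene cup [ 462.2 -246.    29.7] 90 1.9192463790622232 handle -70.75704960229506 21 ztop 0.05195032565733996
  pack (array([463.4, 225.3]), array([ 40.3, 101.4]), np.float32(178.82)) 0.08903028558331519m4.py:12: RuntimeWarning: Mean of empty slice.
  m=(np.hypot(P[...,0]-.465,P[...,1]+.25)<.065)&(z>.012)&(z<.056);A=P[m][:,:2]*1000;far=A[np.hypot(*(A-r[:2]).T)>37];e=far.mean(0)-r[:2]
  ret = um.true_divide(
```

View pics/wrist4.png

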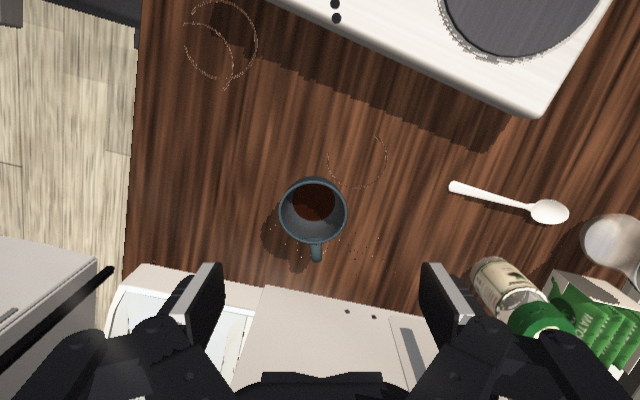

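The wrist view shows the cup upright, with its rim centred at (313,211), the handle down at (317,255) and free space for both fingers. The pack lies centred on the lid. Now I'll go down to the cup.

Call:
{"op": "carry_out", "data": {
  "plan": [
    [[-0.001,-0.015,-0.02,0,0,0.07,1],[-0.001,-0.0295,-0.045,0,0,0.07,1],[-0.001,-0.0295,-0.075,0,0,0.07,1],[-0.001,-0.0295,-0.095,0,0,0.07,1],[-0.001,-0.0295,-0.1,0,0,0.07,1]]
  ]
}}

```text
time_s: 8.87
eef_pos: [0.4597, -0.2459, 0.0911]
eef_rot: [-0.003, 0.588, 0.809, 0.0]
wrist_force: [-1.0, 0.4, -0.2]
opening: 1.0
grasp_force: 0.0
```

Call:
{"op": "carry_out", "data": {
  "plan": [
    [[0,0,-0.02,0,0,0,1],[0,0,-0.04,0,0,0,1],[0,0,-0.06,0,0,0,1],[0,0,-0.076,0,0,0,1],[0,0,-0.085,0,0,0,1]]
  ]
}}

```text
time_s: 9.28
eef_pos: [0.4616, -0.2471, 0.0089]
eef_rot: [-0.001, 0.587, 0.809, 0.0]
wrist_force: [-0.3, 1.3, -0.8]
opening: 1.001
grasp_force: 0.0
```

Call:
{"op": "carry_out", "data": {
  "plan": [
    [[0,0,-0.001,0,0,0,1],[0,0,-0.001,0,0,0,1],[0,0,-0.001,0,0,0,0.9],[0,0,-0.001,0,0,0,0.82],[0,0,-0.001,0,0,0,0.78]]
  ]
}}

```text
time_s: 9.7
eef_pos: [0.4626, -0.2482, 0.01]
eef_rot: [0.001, 0.587, 0.809, -0.0]
wrist_force: [-0.3, -0.2, 0.1]
opening: 0.781
grasp_force: 0.0
```

Call:
{"op": "carry_out", "data": {
  "plan": [
    [[0,0,0,0,0,0,0.72],[0,0,0,0,0,0,0.65],[0,0,0,0,0,0,0.55],[0,0,0,0,0,0,0.5],[0,0,0,0,0,0,0.5]]
  ]
}}

```text
time_s: 10.12
eef_pos: [0.4625, -0.2483, 0.0102]
eef_rot: [0.001, 0.587, 0.809, -0.0]
wrist_force: [-2.0, 1.4, 8.2]
opening: 0.699
grasp_force: 62.9
```

Call:
{"op": "carry_out", "data": {
  "plan": [
    [[0,0,0.01,0,0,0,0.5],[0,0,0.03,0,0,0,0.5],[0,0,0.055,0,0,0,0.5],[0,0,0.08,0,0,0,0.5],[0,0,0.1,0,0,0,0.5]]
  ]
}}

```text
time_s: 10.53
eef_pos: [0.4621, -0.2477, 0.111]
eef_rot: [0.001, 0.587, 0.809, -0.0]
wrist_force: [0.9, -0.0, -2.0]
opening: 0.697
grasp_force: 64.9
```

Call:
{"op": "carry_out", "data": {
  "plan": [
    [[0.005,0.011,0.005,0,0,0,0.5],[0.015,0.033,0.01,0,0,0,0.5],[0.027,0.057,0.01,0,0,0,0.5],[0.038,0.081,0.01,0,0,0,0.5],[0.05,0.105,0.01,0,0,0,0.5]]
  ]
}}

```text
time_s: 10.95
eef_pos: [0.5117, -0.1405, 0.1183]
eef_rot: [-0.001, 0.588, 0.809, 0.0]
wrist_force: [0.1, -0.7, -0.6]
opening: 0.698
grasp_force: 64.9
```

```bash
cat > m5.py <<'E'
from m import *
from scipy.optimize import least_squares
o=get_obs();t=o['eef_pos'];print(t,o['opening'])
for n in ['wrist','top','scene']:
    c=cam(n,n+'5.png');P=cloud(c);z=P[...,2];g=cv2.cvtColor(c['pixels'],cv2.COLOR_RGB2HSV);V=g[...,2].astype(int)
    for nm,k,zz,r0,vm in [('plate',(.5697,-.0222),.051,62,130),]:
        m=(np.hypot(P[...,0]-k[0],P[...,1]-k[1])<.085)&(abs(z-zz)<.003)&(V<vm)
        hull=cv2.convexHull((P[m][:,:2]*1e3).astype(np.float32))[:,0]
        r=least_squares(lambda p:np.hypot(hull[:,0]-p[0],hull[:,1]-p[1])-61.5,[570,-22],loss='soft_l1',f_scale=1.).x
        print(n,nm,m.sum(),r.round(1),np.median(z[m]))
    if n=='wrist':
        m=(np.hypot(P[...,0]-t[0],P[...,1]-t[1])<.045)&(z>t[2]+.02)&(z<t[2]+.06)&(g[...,1]>20)
        print(m.sum(),np.percentile(z[m],[5,50,95,99])-t[2],rect(P[m][:,:2]))
E
python3 m5.py
```

```text
[ 0.51172116 -0.14054999  0.11833396] 0.6982392455746331
wrist plate 29959 [567.9 -23.3] 0.05142435412790655
11618 [0.02362705 0.03841792 0.0580533  0.05930398] (array([ 511.1, -139.4]), array([60.9, 86.5]), np.float32(170.47))
top plate 1556 [569.9 -23.7] 0.05032357405631632
scene plate 1550 [568.6 -21.2] 0.05092535647511426
```

View pics/wrist5.png

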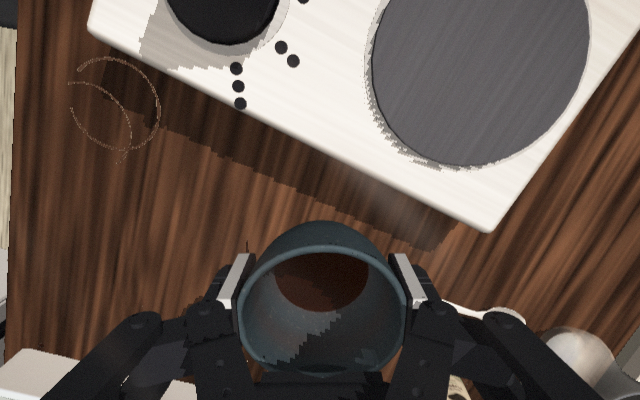

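The wrist view shows the cup held level between the pads, with its rim at (240–405, 250–375). The empty plate is at (480,75). I'll measure the rim's centre and height in the hand.

```bash
python3 - <<'E'
from m import *
from scipy.optimize import least_squares
o=get_obs();t=o['eef_pos'];c=cam('wrist');P=cloud(c);z=P[...,2]
for u in (290,320,350):
    col=[(v,P[v,u].round(4).tolist()) for v in range(222,262,3)];print(u,[(v,p[1],p[2]) for v,p in col])
m=(abs(z-t[2]-.041)<.004)&(np.hypot(P[...,0]-t[0],P[...,1]-t[1])<.036)
m[:, :225]=0;m[:,415:]=0
Q=P[m];r=least_squares(lambda p:np.hypot(*(Q[:,:2]-p[:2]).T)-.0305,t[:2],loss='soft_l1',f_scale=.001).x
print(len(Q),'rim centre-TCP',r-t[:2])
E
```

```text
290 [(222, -0.1733, 0.0004), (225, -0.1756, 0.0009), (228, -0.1779, 0.0016), (231, -0.1199, 0.135), (234, -0.1176, 0.1426), (237, -0.1173, 0.1459), (240, -0.1167, 0.1495), (243, -0.1163, 0.1525), (246, -0.1155, 0.1564), (249, -0.1158, 0.1581), (252, -0.1163, 0.1591), (255, -0.1168, 0.1602), (258, -0.1182, 0.1596), (261, -0.1393, 0.1236)]
320 [(222, -0.1138, 0.1314), (225, -0.1126, 0.1374), (228, -0.1118, 0.1423), (231, -0.1119, 0.145), (234, -0.1117, 0.1481), (237, -0.1114, 0.1514), (240, -0.1111, 0.1544), (243, -0.111, 0.1569), (246, -0.111, 0.1591), (249, -0.112, 0.1593), (252, -0.1127, 0.1599), (255, -0.132, 0.1239), (258, -0.1334, 0.1239), (261, -0.1353, 0.1231)]
350 [(222, -0.1579, -0.0), (225, -0.1602, 0.0004), (228, -0.1119, 0.1328), (231, -0.1106, 0.1393), (234, -0.1099, 0.1442), (237, -0.1097, 0.1474), (240, -0.1094, 0.1507), (243, -0.1093, 0.1535), (246, -0.109, 0.1566), (249, -0.1089, 0.1593), (252, -0.1102, 0.1587), (255, -0.1115, 0.1581), (258, -0.1294, 0.1236), (261, -0.1311, 0.1231)]
5251 rim centre-TCP [-0.00077435  0.00073271]
```

Call:
{"op": "carry_out", "data": {
  "plan": [
    [[0.012,0.025,0,0,0,0,0.5],[0.025,0.05,0,0,0,0,0.5],[0.038,0.077,0,0,0,0,0.5],[0.05,0.1,0,0,0,0,0.5],[0.058,0.117,0,0,0,0,0.5]]
  ]
}}

```text
time_s: 11.57
eef_pos: [0.5702, -0.0246, 0.1184]
eef_rot: [-0.0, 0.588, 0.809, 0.0]
wrist_force: [0.9, -0.1, -1.3]
opening: 0.701
grasp_force: 65.2
```

Call:
{"op": "carry_out", "data": {
  "plan": [
    [[0,0,-0.01,0,0,0,0.5],[0,0,-0.022,0,0,0,0.5],[0,0,-0.035,0,0,0,0.5],[0,0,-0.045,0,0,0,0.5],[0,0,-0.05,0,0,0,0.5]]
  ]
}}

```text
time_s: 11.98
eef_pos: [0.5677, -0.0263, 0.0659]
eef_rot: [-0.002, 0.588, 0.809, -0.001]
wrist_force: [0.3, -0.8, -1.7]
opening: 0.7
grasp_force: 65.2
```

Call:
{"op": "carry_out", "data": {
  "plan": [
    [[0,0,0,0,0,0,0.5],[0,0,-0.002,0,0,0,0.5],[0,0,-0.004,0,0,0,0.5],[0,0,-0.005,0,0,0,0.5],[0,0,-0.005,0,0,0,0.5]]
  ]
}}

```text
time_s: 12.4
eef_pos: [0.5701, -0.0257, 0.064]
eef_rot: [0.0, 0.587, 0.809, 0.0]
wrist_force: [-0.1, -1.1, -1.0]
opening: 0.701
grasp_force: 65.2
```

Call:
{"op": "carry_out", "data": {
  "plan": [
    [[0,0.002,-0.001,0,0,0,0.5],[0,0.002,-0.0015,0,0,0,0.5],[0,0.002,-0.002,0,0,0,0.5],[0,0.002,-0.0025,0,0,0,0.5],[0,0.002,-0.0025,0,0,0,0.5]]
  ]
}}

```text
time_s: 12.82
eef_pos: [0.5699, -0.0235, 0.0614]
eef_rot: [0.0, 0.587, 0.809, 0.0]
wrist_force: [-0.6, -0.2, -1.1]
opening: 0.701
grasp_force: 65.2
```

Call:
{"op": "carry_out", "data": {
  "plan": [
    [[0,0,-0.0004,0,0,0,0.5],[0,0,-0.0007,0,0,0,0.5],[0,0,-0.001,0,0,0,0.5],[0,0,-0.001,0,0,0,0.5],[0,0,-0.001,0,0,0,0.5]]
  ]
}}

```text
time_s: 13.23
eef_pos: [0.57, -0.0237, 0.0612]
eef_rot: [0.0, 0.587, 0.809, -0.0]
wrist_force: [-3.1, -0.6, 6.0]
opening: 0.698
grasp_force: 65.4
```

Contact is made (6 N upward), so I'll release the cup gently and rise.

Call:
{"op": "carry_out", "data": {
  "plan": [
    [[0,0,0.0005,0,0,0,0.5],[0,0,0.0005,0,0,0,0.72],[0,0,0.0005,0,0,0,0.76],[0,0,0.0005,0,0,0,0.85],[0,0,0.0005,0,0,0,1]]
  ]
}}

```text
time_s: 13.65
eef_pos: [0.5699, -0.0236, 0.0607]
eef_rot: [0.0, 0.587, 0.809, 0.0]
wrist_force: [0.2, 0.9, -0.4]
opening: 0.966
grasp_force: 0.0
```

Call:
{"op": "carry_out", "data": {
  "plan": [
    [[0,0,0,0,0,0,1],[0,0,0.015,0,0,0,1],[0,0,0.04,0,0,0,1],[0,0,0.075,0,0,0,1],[0,0,0.11,0,0,0,1]]
  ]
}}

```text
time_s: 14.07
eef_pos: [0.5689, -0.0233, 0.171]
eef_rot: [-0.001, 0.587, 0.809, -0.001]
wrist_force: [1.0, 0.7, 0.5]
opening: 1.002
grasp_force: 0.0
```

Call:
{"op": "carry_out", "data": {
  "plan": [
    [[-0.025,0,0,0,0,-0.12,0.8],[-0.055,-0.01,0,0,0,-0.24,0.6],[-0.09,-0.02,0,0,0,-0.36,0.6],[-0.11,-0.02,0,0,0,-0.48,0.6],[-0.11,-0.02,0,0,0,-0.6,0.6]]
  ]
}}

```text
time_s: 14.48
eef_pos: [0.4561, -0.0433, 0.1701]
eef_rot: [-0.001, 0.802, 0.597, -0.001]
wrist_force: [0.4, 0.6, 0.2]
opening: 0.6
grasp_force: 0.0
```

Call:
{"op": "carry_out", "data": {
  "plan": [
    [[0,0,0,0,0,-0.12,0.6],[0,0,0,0,0,-0.24,0.6],[0,0,0,0,0,-0.36,0.6],[0,0,0,0,0,-0.48,0.6],[0,0,0,0,0,-0.6,0.6]]
  ]
}}

```text
time_s: 14.9
eef_pos: [0.4599, -0.0436, 0.1708]
eef_rot: [0.0, 0.943, 0.333, 0.0]
wrist_force: [0.8, 1.0, -0.2]
opening: 0.599
grasp_force: 0.0
```

Call:
{"op": "carry_out", "data": {
  "plan": [
    [[-0.005,0,0,0,0,-0.12,0.6],[-0.01,0,0,0,0,-0.24,0.6],[-0.01,0,0,0,0,-0.32,0.6],[-0.01,0,0,0,0,-0.32,0.6],[-0.01,0,0,0,0,-0.32,0.6]]
  ]
}}

```text
time_s: 15.32
eef_pos: [0.4499, -0.0436, 0.1709]
eef_rot: [0.0, 0.983, 0.183, 0.0]
wrist_force: [0.4, -0.0, -0.4]
opening: 0.6
grasp_force: 0.0
```

```bash
cat > m6.py <<'E'
from m import *
from scipy.optimize import least_squares
import sys
o=get_obs();t=o['eef_pos'];R=o['eef_rot'];print(t,'tool y deg',np.degrees(np.arctan2(2*R[2]**2-1,2*R[1]*R[2])),o['opening'],o['q'].round(2))
k=np.array([.4208,-.0296])
for n in ['wrist','top','scene']:
    c=cam(n,n+sys.argv[1]+'.png');P=cloud(c);z=P[...,2];g=cv2.cvtColor(c['pixels'],cv2.COLOR_RGB2HSV);V=g[...,2].astype(int)
    D=np.hypot(P[...,0]-.569,P[...,1]+.0225)
    m=(D<.05)&(z>.097)&(z<.108);Q=P[m][:,:2]*1e3
    if len(Q)>20:
        r=least_squares(lambda p:np.hypot(*(Q-p[:2]).T)-30,[569,-22],loss='soft_l1',f_scale=1.).x
        print(n,'cup',len(Q),r.round(1),np.percentile(z[(D<.05)&(z<.12)],99))
    d=np.hypot(*(P[...,:2]-k).transpose(2,0,1));m=(d<.034)&(z>.082)&(z<.09)
    if m.sum()>60:
        w=m&(V>120);print(n,'bar',m.sum(),rect(P[m][:,:2]),'line mean dir',np.degrees(np.arctan2(*(P[w][:,:2]-k).mean(0)[::-1])),w.sum())
E
python3 m6.py 6
```

```text
[ 0.44993083 -0.04361485  0.17087969] tool y deg -68.88250701439065 0.5998649050302256 [-0.36 -0.03  1.97  0.    1.21  0.84]
wrist cup 2025 [569.4 -23.3] 0.10304824761229024
wrist bar 1612 (array([420.2, -29.8]), array([60.1, 15.5]), np.float32(18.95)) line mean dir 20.360714067282004 175
top cup 67 [570.6 -24.9] 0.10261297110390537
top bar 64 (array([406.5, -35.4]), array([27.3, 15.1]), np.float32(22.64)) line mean dir nan 0
scene cup 149 [569.9 -21.5] 0.10273757401548066
scene bar 137 (array([420.5, -28.2]), array([57.7, 15.8]), np.float32(18.88)) line mean dir 22.645270524206786 16m6.py:15: RuntimeWarning: Mean of empty slice.
  w=m&(V>120);print(n,'bar',m.sum(),rect(P[m][:,:2]),'line mean dir',np.degrees(np.arctan2(*(P[w][:,:2]-k).mean(0)[::-1])),w.sum())
  ret = um.true_divide(
```

View pics/wrist6.png

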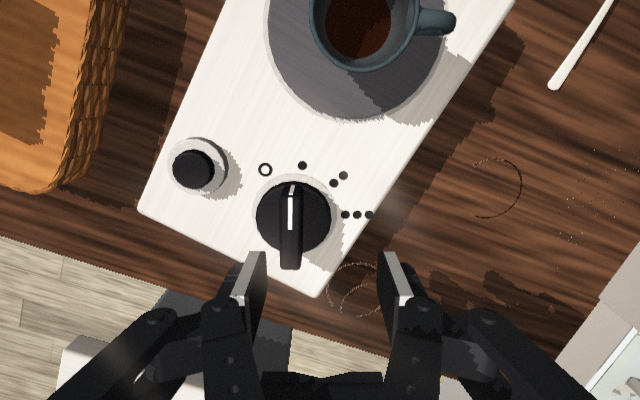

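The wrist view shows the cup upright in the middle of the plate at (365,25). The pointer at (290,185) sits just left of the single dot (302,165), and the two dots are at (338,179). Next I'll grip the bar across its width.

Call:
{"op": "carry_out", "data": {
  "plan": [
    [[-0.015,0.007,-0.01,0,0,-0.03,0.6],[-0.0295,0.014,-0.025,0,0,-0.03,0.6],[-0.0295,0.014,-0.05,0,0,-0.03,0.6],[-0.0295,0.014,-0.07,0,0,-0.03,0.6],[-0.0295,0.014,-0.08,0,0,-0.03,0.6]]
  ]
}}

```text
time_s: 15.88
eef_pos: [0.4189, -0.029, 0.0888]
eef_rot: [-0.001, 0.986, 0.168, -0.001]
wrist_force: [0.5, -0.1, 0.6]
opening: 0.6
grasp_force: 0.0
```

Call:
{"op": "carry_out", "data": {
  "plan": [
    [[0,0,-0.01,0,0,0,0.6],[0,0,-0.02,0,0,0,0.6],[0,0,-0.026,0,0,0,0.6],[0,0,-0.026,0,0,0,0.5],[0,0,-0.026,0,0,0,0.4]]
  ]
}}

```text
time_s: 16.3
eef_pos: [0.4205, -0.0296, 0.0649]
eef_rot: [-0.0, 0.986, 0.167, -0.0]
wrist_force: [-0.3, -0.6, -0.5]
opening: 0.406
grasp_force: 0.0
```

Call:
{"op": "carry_out", "data": {
  "plan": [
    [[0,0,0,0,0,0,0.3],[0,0,0,0,0,0,0.22],[0,0,0,0,0,0,0.15],[0,0,0,0,0,0,0.1],[0,0,0,0,0,0,0.1]]
  ]
}}

```text
time_s: 16.72
eef_pos: [0.4211, -0.03, 0.0656]
eef_rot: [0.001, 0.986, 0.167, 0.001]
wrist_force: [-1.7, -1.1, 6.0]
opening: 0.174
grasp_force: 59.2
```

Call:
{"op": "carry_out", "data": {
  "plan": [
    [[0,0,0,0,0,-0.1,0.1],[0,0,0,0,0,-0.2,0.1],[0,0,0,0,0,-0.3,0.1],[0,0,0,0,0,-0.4,0.1],[0,0,0,0,0,-0.5,0.1]]
  ]
}}

```text
time_s: 17.13
eef_pos: [0.4211, -0.0305, 0.0656]
eef_rot: [0.001, 0.996, -0.084, 0.001]
wrist_force: [-1.5, -3.9, 6.1]
opening: 0.176
grasp_force: 59.3
```

Call:
{"op": "carry_out", "data": {
  "plan": [
    [[0,0,0,0,0,-0.1,0.1],[0,0,0,0,0,-0.2,0.1],[0,0,0,0,0,-0.3,0.1],[0,0,0,0,0,-0.34,0.1],[0,0,0,0,0,-0.34,0.1]]
  ]
}}

```text
time_s: 17.55
eef_pos: [0.4211, -0.0308, 0.0657]
eef_rot: [0.001, 0.968, -0.25, 0.001]
wrist_force: [-1.7, -4.5, 5.2]
opening: 0.174
grasp_force: 59.3
```

```bash
python3 - <<'E'
from h import *
o=get_obs();R=o['eef_rot'];print(o['eef_pos'],np.degrees(np.arctan2(2*R[2]**2-1,2*R[1]*R[2])),o['wrist_force'],o['torque'],o['q'].round(2))
E
```

```text
[ 0.42109591 -0.03082226  0.06569562] -118.97927084463662 [-1.72871713 -4.53285321  5.24204604] [-0.79670508  0.39174668 -0.01617286] [-0.35  0.08  2.11 -0.    0.96  1.72]
```

Call:
{"op": "carry_out", "data": {
  "plan": [
    [[0,0,0,0,0,0,0.25],[0,0,0,0,0,0,0.4],[0,0,0,0,0,0,0.55],[0,0,0,0,0,0,0.6],[0,0,0.015,0,0,0,0.6]]
  ]
}}

```text
time_s: 17.97
eef_pos: [0.4182, -0.0287, 0.0777]
eef_rot: [-0.0, 0.968, -0.249, -0.003]
wrist_force: [-0.1, 0.7, -0.3]
opening: 0.599
grasp_force: 0.0
```

Call:
{"op": "carry_out", "data": {
  "plan": [
    [[0,0,0.03,0,0,0.1,0.6],[0,0,0.06,0,0,0.2,0.6],[0.01,0,0.09,0,0,0.3,0.6],[0.02,0,0.1,0,0,0.4,0.5],[0.02,0,0.1,0,0,0.5,0.5]]
  ]
}}

```text
time_s: 18.38
eef_pos: [0.444, -0.0304, 0.1837]
eef_rot: [0.001, 1.0, 0.001, 0.004]
wrist_force: [0.2, -0.6, 0.2]
opening: 0.5
grasp_force: 0.0
```

Call:
{"op": "carry_out", "data": {
  "plan": [
    [[0,0,0,0,0,0.1,0.3],[0,0,0,0,0,0.1,0.2],[0,0,0,0,0,0.1,0.1],[0,0,0,0,0,0.1,0],[0,0,0,0,0,0.1,0]]
  ]
}}

```text
time_s: 18.8
eef_pos: [0.4401, -0.0295, 0.1795]
eef_rot: [-0.0, 0.999, 0.047, -0.0]
wrist_force: [-0.2, -0.3, 1.2]
opening: -0.001
grasp_force: 0.0
```

```bash
python3 m6.py 7 2>/dev/null
```

```text
[ 0.44011919 -0.02945427  0.17949932] tool y deg -84.60993503966303 -0.0012165707641758068 [-0.34 -0.07  1.98  0.    1.23  1.14]
wrist cup 941 [569.  -22.1] 0.1031309753886217
wrist bar 1526 (array([419.8, -30.1]), array([16.4, 60.4]), np.float32(150.79)) line mean dir -32.542294521183365 183
top cup 99 [570.8 -23. ] 0.1026331933311382
scene cup 153 [569.9 -21.2] 0.10338728382398871
scene bar 146 (array([420.7, -29. ]), array([18.6, 59. ]), np.float32(154.96)) line mean dir -30.166298575557803 19
```

View pics/wrist7.png

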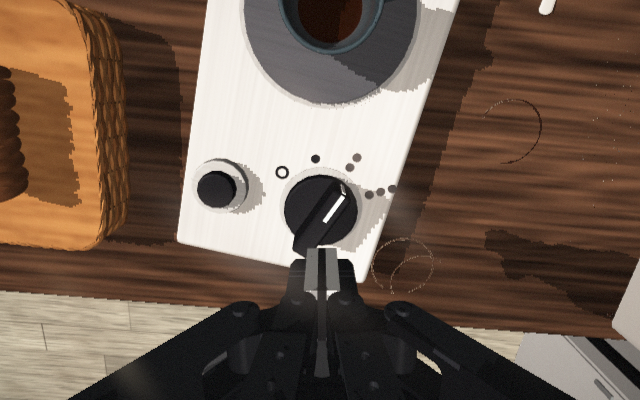

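The wrist view shows the bar's white line (335,208) pointing at the two-dot mark (353,162), and the measured bar angle of -29° matches. The cup is still centred. The fingers are shut, so I'll move over the button at (217,188).

Call:
{"op": "carry_out", "data": {
  "plan": [
    [[-0.002,0.03,0,0,0,0,0],[-0.004,0.06,0,0,0,0,0],[-0.006,0.0853,-0.01,0,0,0,0],[-0.006,0.0853,-0.03,0,0,0,0],[-0.006,0.0853,-0.05,0,0,0,0]]
  ]
}}

```text
time_s: 19.37
eef_pos: [0.4349, 0.057, 0.1299]
eef_rot: [0.0, 0.999, 0.049, 0.001]
wrist_force: [0.7, -0.5, 0.2]
opening: 0.0
grasp_force: 0.0
```

Call:
{"op": "carry_out", "data": {
  "plan": [
    [[0,0,-0.02,0,0,0,0],[0,0,-0.04,0,0,0,0],[0,0,-0.052,0,0,0,0],[0,0,-0.055,0,0,0,0],[0,0,-0.055,0,0,0,0]]
  ]
}}

```text
time_s: 19.78
eef_pos: [0.4335, 0.0558, 0.074]
eef_rot: [-0.0, 0.999, 0.048, -0.001]
wrist_force: [0.7, -0.6, 0.0]
opening: 0.001
grasp_force: 0.0
```

Call:
{"op": "carry_out", "data": {
  "plan": [
    [[0,0,-0.004,0,0,0,0],[0,0,-0.007,0,0,0,0],[0,0,-0.009,0,0,0,0],[0,0,-0.011,0,0,0,0],[0,0,-0.011,0,0,0,0]]
  ]
}}

```text
time_s: 20.2
eef_pos: [0.4351, 0.0556, 0.0642]
eef_rot: [0.0, 0.999, 0.048, 0.001]
wrist_force: [2.2, -0.6, 2.6]
opening: 0.001
grasp_force: 1.5
```

Contact at 0.064 with 2.6 N, so I'll press on to the stop.

Call:
{"op": "carry_out", "data": {
  "plan": [
    [[0,0,-0.001,0,0,0,0],[0,0,-0.002,0,0,0,0],[0,0,-0.003,0,0,0,0],[0,0,-0.004,0,0,0,0],[0,0,-0.004,0,0,0,0]]
  ]
}}

```text
time_s: 20.62
eef_pos: [0.4351, 0.0556, 0.0609]
eef_rot: [0.0, 0.999, 0.048, 0.001]
wrist_force: [-2.0, -0.5, 13.3]
opening: 0.0
grasp_force: 6.8
```

Call:
{"op": "carry_out", "data": {
  "plan": [
    [[0,0,-0.001,0,0,0,0],[0,0,-0.001,0,0,0,0],[0,0,-0.001,0,0,0,0],[0,0,0.004,0,0,0,0],[0,0,0.015,0,0,0,0]]
  ]
}}

```text
time_s: 21.03
eef_pos: [0.4335, 0.0559, 0.0742]
eef_rot: [-0.0, 0.999, 0.048, -0.001]
wrist_force: [1.1, 0.4, 0.2]
opening: -0.003
grasp_force: 0.0
```

Call:
{"op": "carry_out", "data": {
  "plan": [
    [[0,0,0.03,0,0,0,0],[0,0,0.06,0,0,0,0],[-0.02,0,0.09,0,0,0,0],[-0.05,0,0.12,0,0,0,0],[-0.05,0,0.12,0,0,0,0]]
  ]
}}

```text
time_s: 21.45
eef_pos: [0.3841, 0.0559, 0.2005]
eef_rot: [0.001, 0.999, 0.049, 0.004]
wrist_force: [0.9, 0.6, -0.0]
opening: 0.002
grasp_force: 0.0
```

Call:
{"op": "carry_out", "data": {
  "plan": [
    [[0,0,0,0,0,0,0],[0,0,0,0,0,0,0],[0,0,0,0,0,0,0],[0,0,0,0,0,0,0],[0,0,0,0,0,0,0]]
  ]
}}

```text
time_s: 21.87
eef_pos: [0.3838, 0.0558, 0.1932]
eef_rot: [-0.0, 0.999, 0.048, -0.002]
wrist_force: [-0.3, -1.2, 0.1]
opening: -0.001
grasp_force: 0.0
```

```bash
python3 m6.py 8 2>/dev/null; python3 - <<'E'
from m import *
c=cam('wrist');P=cloud(c);z=P[...,2]
d=np.hypot(P[...,0]-.434,P[...,1]-.056);print('btn top',np.median(z[d<.01]))
E
```

```text
[0.38384026 0.05581592 0.19323619] tool y deg -84.50161766279525 -0.0006391637152665477 [-0.16 -0.23  2.09  0.    1.29  1.31]
wrist bar 1741 (array([419.6, -29.5]), array([16.2, 60.6]), np.float32(151.68)) line mean dir -33.41514645680553 194
top cup 147 [570.9 -22.9] 0.10224354054800829
top bar 160 (array([421.6, -30. ]), array([15.6, 59.6]), np.float32(151.31)) line mean dir -31.435118797966233 17
scene cup 155 [570.1 -21.3] 0.10289564099407324
scene bar 149 (array([420.2, -28.4]), array([17.4, 59.1]), np.float32(149.85)) line mean dir -30.86640876530895 20
btn top 0.0674023010851062
```

View pics/scene8.png

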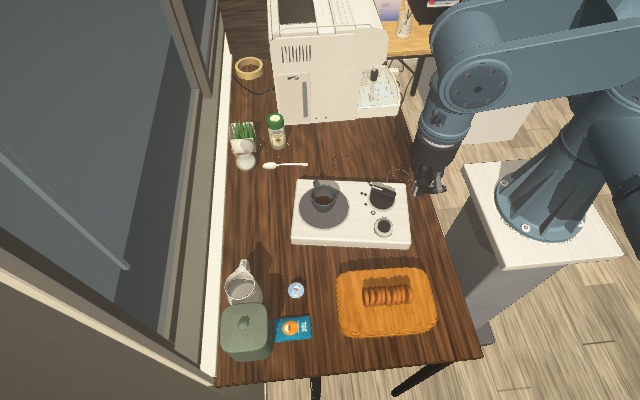

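The scene view shows the pack square on the lid (386,296), the cup upright mid-plate (323,198), the selector at two dots (382,196), the button back up and the other items where they were. I'm handing in.

```bash
python3 -c "from bench import hand_in; print(hand_in())"
```

```text
the job is handed in; nothing more can be done
None
```

The job is done and handed in at about 22 s: pack square on the wicker lid, cup upright in the middle of the plate, selector released at two dots, start button pressed to its stop and released.

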